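# Refit the kiln controller's card and lever it home

### The job

Take the green card with the orange grip out of its wooden stand, slide it down between the two yellow card guides of the kiln controller's rack until it rests on the brass contacts, and let go of it. Only then swing both red ejector levers in until they are fully shut, so that they press the card home. Work gently, feeling for the groove and for the lever stops instead of forcing anything, and leave the blue spare card, the glassware and the screwdriver alone.

Things in the scene. Friction and masses are not known exactly. Their poses are not given: they have to be found in the camera images.
- card: The card to fit: upright green board 4 mm thick (x), 110 wide (y), 60 high; origin mid lower edge, z up; same either way round; 0.13-0.21 kg. Along its top, z 58-70 mm, an aluminium bar 10 thick, 136 wide (y): its ends stick out 13 mm as ears. Starts standing loosely in a fixed wooden stand 60 x 130 x 30 mm (slot 6 wide, 24 deep; card's edge 6 mm above the table); lifts straight out.
- card_tab (a point): Point in the card's orange grip tab, card frame (0, 0, 92) mm. The tab is 12 mm thick (x), 36 wide (y), from card z 70 to 100 mm: pinch it from above across x.
- spare: Bystander: a card of the same shape with a blue board and white tab in a like stand of its own, 120 mm or more from the other. Which of the two stands is nearer the robot varies.
- rack: Fixed card rack, base plate 130 (x) x 210 (y) x 12 mm, origin under its centre, z up. Mid-rack two yellow guide blocks (46 mm along x) face each other at y +-55 mm and take the card's side edges: card upright, thickness along rack x, width along y. At x = -45 mm is a fitted neighbour card, top z 82 mm (its red handles at y +-62 reach 107 mm); at x = +52 mm a low terminal strip, 42 mm high.
- slot (a point): Nominal mouth of the guides: rack frame (0, 0, 70) mm, the guide tops. Grooves 6.4 mm wide (x), sloped mouths 10 mm deep widening to 7.4 mm, flat tops 19 mm to either side, 2.5 mm play at each end (y). The guides float as one piece: each run the grooves lie an unknown 0 to 10 mm to either side of this point along rack x, held firmly (60 N); no pose shows it: find it by feel or camera.
- rest (a point): Rack frame (0, 0, 26) mm: height of the two sprung brass contacts, at y +-33 mm. The card, lowered in and let go, rests with its lower edge here; pressed home by the levers its edge is about 6 mm lower, at 20 mm. Each spring pushes up 2.5 N at first touch, 5.5 N when home; without the levers the card springs back up.
- lever_left (a joint): Angle (rad) of the red lever at the rack's +y side: 0 = shut, at its hard stop; 1.05-1.2 (open, leaning outward) at the start; stays where left (friction 0.28 N m). Handle's outward lean from vertical = angle - 0.35, so shut it leans inward. Push its outer side toward the rack's middle (rack -y), 6 to 12 N near its end, slowly. Below about 0.35 rad its nose presses the card's ear down.
- lever_right (a joint): The same for the mirror-image lever at the rack's -y side; pushed shut toward rack +y.
- lever_left_tip (a point): In the left lever's handle near its end, 60 mm from the pivot, on the bar's middle line. The handle is a straight bar 16 mm wide (x) and 8 mm thick.
- lever_right_tip (a point): The same on the right lever.
- lever_left_pivot (a point): Pivot of the left lever: rack frame (0, 80, 86) mm; it turns about the rack's x axis.
- lever_right_pivot (a point): Pivot of the right lever: rack frame (0, -80, 86) mm; it turns about the rack's x axis.
- tumbler: Bystander: green glass tumbler, 74 mm across, 95 mm high, origin under its centre.
- flask: Bystander: amber glass bottle, 60 mm across, 150 mm high, origin under its centre.
- driver: Bystander: screwdriver lying on the bench near the robot, origin under its middle.

How it is judged:
By the outcome, as a careful person would: the job done as asked, in the order asked, and still so for the second after the job is handed in, with the robot touching nothing.
It also fails if it takes over 72 s, if anything falls off the work surface, if the arm or the gripper's body presses on something with over 40 N, if the wrist force passes 120 N, or if a joint passes its speed limit or range.

### The arm

A 6-joint arm with a two-finger parallel gripper is mounted at the origin on the work surface. World frame = base frame: x ahead of the robot, y to its left, z up, the work surface at z = 0. Lengths are in m, angles in degrees, forces in N, time in s.
With the tool pointing down it reaches from about 0.4 to 0.825 m from the base axis. Payload 7 kg.
Tool frame: the origin (TCP) lies on the centre line of the jaws, within the pads' length; the fingertips stand 19 mm ahead of it and the grasp point (between the pads) is the TCP (r.tip_extent is the distance from the TCP to the fingertips, in m); z points along the fingers, y is the line along which they close (so a half turn about z gives the same grasp; the last joint's range is limited). The gripper opens to 88 mm and grips with 3 to 60 N. Pads are 19 mm wide; open, the fingers measure 130 mm over their backs; the gripper's body (78 mm by 193 mm) begins 47 mm behind the grasp point.
Start: joints at [16.507, 20.546, 0.682, 0, -70.136, -16.507], TCP at [0.675, -0, 0.246] pointing down, gripper open.
Joint ranges: [-176.03, 176.03], [-82.01, 121.73], [-58.28, 71.71], [-173.87, 95.51], [-174.79, -0.11], [-173.66, 173.66]. Speed limits (degrees/s): [136.94, 136.94, 172.46, 180, 180, 180].

### API

Orientations are given as [roll, pitch, yaw] about the fixed x, y, z axes, in that order (R = Rz(yaw) Ry(pitch) Rx(roll)).
In Python, from plant import r gives the robot as it stands. The module is installed in compiled form; this text tells all that it offers.
- The arm moves only by the tool jog_arm, never from a script. Its argument "deltas" is a list that holds one entry, the list of rows, each a list of 5 numbers: the opening, from -1 (shut) to 1 (fully open), then the shift along the world's x, y, z in cm, then the turn about the world's z in rad. In form: [[[claw, dx, dy, dz, turn], ...]]. A call has 1 to 8 rows; each row shifts and turns the commanded pose from where the row before left it; what a row does not reach is not made up. A row lasts 1/8 s, in which the tool goes at most 62.5 mm and 10.7 degrees, less where a joint would pass 70% of its speed; a pose out of reach is approached as far as the arm can. A call with a gripper value outside its range is refused whole. The fingers move at their own pace and stop on an object; "force" is the grip in N (left out, the last holds). Time passes only in rows, so rows that do not move let the fingers close. It gives the time, the measured TCP pose, the force, the opening and the grip force at its end, in the units of the state.
- r.get_state(): the state, without advancing time (a new reading comes with each control period).
- r.capture(name): name is "scene" or "side" or "wrist"; returns the picture (480x640x3 uint8, blue, green, red); there is no depth.
- r.camera_info(name): a dict with "fx", "fy", "cx", "cy" (pixels), "k1" (the pictures are not rectified: a ray, as slopes to the right and down, at radius r is drawn at 1 + k1 r^2 times it, then the intrinsics apply), "view" (4x4, takes a point from world to camera coordinates). Camera axes: x right, y up, looking along -z (the intrinsics and any distortion apply to the point x, -y, -z); pixel columns grow to the right and rows downward; lengths in m; the calibration is good to about 2 mm. A picture is of the moment at which its call begins: read the wrist's pose just before it. camera_info takes no time and is no camera call; for the wrist camera it gives the pose at the moment of the call.
- r.close_job(): hands the job in; it is judged then, once.
The state is a dict: "time_s": time; "joints": joint angles; "qd": joint speeds; "joint_torque": joint torques, N m; "tcp_pos": TCP position; "eef_rot": TCP orientation; "contact_force": force on the tool from outside, world axes, zero at the start; "moment": the same for the moment, N m; "gripper_width": finger opening in m; "gripper_force": force on a finger pad.
Only numpy, scipy, OpenCV 4.12 (cv2) and the standard library are available. Lean on these libraries where they do the work, as an engineer would, in place of code of your own. Each camera call takes 0.05 s, during which the arm holds its last target. There are 200 camera calls.

## Working session

There is one attempt and no reset: what is moved stays moved. The work goes in short steps, Python scripts to look and compute and a tool call to move; the robot and the scene stay as the last step left them, time stands still between calls to the robot, and variables do not carry over. Pictures are saved under pics/ and viewed, at most 10 in all, crops included, and the job is handed in when it is done.

Besides the shell and the picture viewer there is one more tool, called after "Request:" as name(argument=value, ...) on one line, values as JSON. jog_arm: Moves the arm, as the interface text tells. Its arguments: {"type":"object","properties":{"deltas":{"type":"array"},"force":{"type":"number"}},"required":["deltas"]}

```bash
mkdir -p pics; ls; cat > h.py <<'E'
import numpy as np, cv2
from plant import r
def ray(info,u,v):
    x=(u-info["cx"])/info["fx"]; y=(v-info["cy"])/info["fy"]
    k=info["k1"]; a,b=x,y
    for _ in range(20):
        s=1+k*(a*a+b*b); a,b=x/s,y/s
    V=np.array(info["view"]); R=V[:3,:3]; t=V[:3,3]
    return -R.T@t, R.T@np.array([a,-b,-1.0])
def onz(info,u,v,z):
    o,d=ray(info,u,v); return o+d*(z-o[2])/d[2]
def tri(rays):
    A=np.zeros((3,3));b=np.zeros(3)
    for o,d in rays:
        d=d/np.linalg.norm(d);P=np.eye(3)-np.outer(d,d);A+=P;b+=P@o
    p=np.linalg.solve(A,b)
    res=[np.linalg.norm((np.eye(3)-np.outer(d,d)/(d@d))@(p-o)) for o,d in rays]
    return p,max(res)
def proj(info,p):
    c=np.array(info["view"])@np.append(p,1); x,y=c[0]/-c[2],-c[1]/-c[2]
    s=1+info["k1"]*(x*x+y*y); return info["fx"]*x*s+info["cx"],info["fy"]*y*s+info["cy"]
E
python3 - <<'E'
from h import *
for n in("scene","side"):
    im=r.capture(n); cv2.imwrite(f"pics/{n}0.png",im); i=r.camera_info(n)
    print(n,i["fx"],i["k1"],np.round(ray(i,320,240),3))
im=r.capture("wrist"); cv2.imwrite("pics/wrist0.png",im)
print(r.get_state())
E
```

```text
pics
scene 616.9657870200114 -0.15758616142082782 [[ 1.192  0.256  1.151]
 [-0.498 -0.208 -0.842]]
side 610.8532416260225 -0.14976932685403468 [[ 0.091 -0.781  0.878]
 [ 0.389  0.655 -0.648]]
{'time_s': 0.15, 'joints': array([ 1.65059813e+01,  2.05820365e+01,  6.46319610e-01, -1.35026283e-02,
       -7.01365307e+01, -1.65066319e+01]), 'qd': array([-0.0717229 , -0.15111151,  0.11579399,  0.08201024, -0.042554  ,
        0.12499404]), 'joint_torque': array([ 1.39394037e-04, -5.83274567e+01,  2.93289685e+01,  7.00122759e+00,
        8.75052094e-03, -9.76538854e-05]), 'tcp_pos': array([ 6.74656757e-01, -4.17357579e-05,  2.44844884e-01]), 'eef_rot': array([ 1.79927123e+02, -8.35723992e-03, -9.00052413e+01]), 'contact_force': array([-0.49772806, -0.79536815,  0.55145756]), 'moment': array([-0.05285875, -0.01960908,  0.01637875]), 'gripper_force': 0.0, 'gripper_width': 0.08797994077049759}
```

View pics/scene0.png

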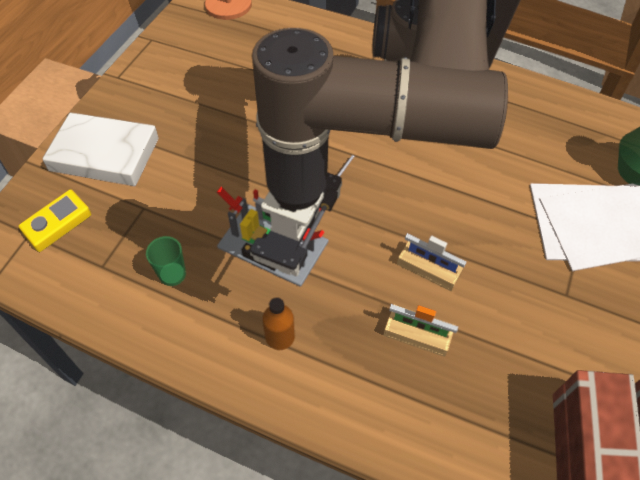

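View pics/side0.png

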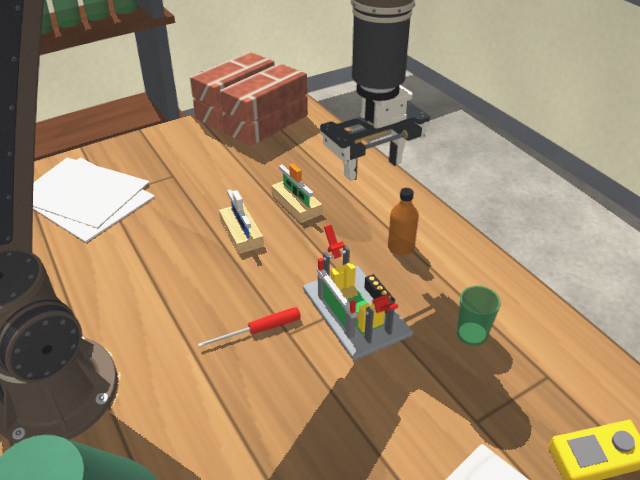

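The scene view shows the green card (orange tab about (425,314)) and the blue spare (435,245). The rack is under the gripper at about (275,240). The side view shows the orange tab at (296,173) and the rack at (355,300), with its levers at (333,240) and (387,303).

```bash
cat >> h.py <<'E'
def blob(im,lo,hi,box):
    h=cv2.cvtColor(im,cv2.COLOR_BGR2HSV); m=cv2.inRange(h,np.array(lo),np.array(hi))
    k=np.zeros_like(m); x0,y0,x1,y1=box; k[y0:y1,x0:x1]=255; m&=k
    n,l,s,c=cv2.connectedComponentsWithStats(m); j=1+np.argmax(s[1:,4]); return (l==j).astype(np.uint8),c[j],s[j]
E
python3 - <<'E'
from h import *
S=cv2.imread("pics/scene0.png");D=cv2.imread("pics/side0.png");si=r.camera_info("scene");di=r.camera_info("side")
O=([3,170,150],[15,255,255])
m1,c1,s1=blob(S,*O,(405,295,450,330)); m2,c2,s2=blob(D,*O,(275,155,320,190))
print(c1,s1,c2,s2); p,e=tri([ray(si,*c1),ray(di,*c2)]); print("tab centre",p,e)
W=cv2.imread("pics/wrist0.png")
a=cv2.resize(S[280:360,370:470],None,fx=4,fy=4,interpolation=2); b=cv2.resize(D[150:230,260:360],None,fx=4,fy=4,interpolation=2)
top=np.hstack([a,b])[:, :800]
cv2.imwrite("pics/c1.png",np.vstack([top[:280],cv2.resize(W,(427,320))[:, :] if 0 else np.hstack([cv2.resize(W,(427,320)),np.zeros((320,373,3),np.uint8)])]))
E
```

```text
[425.99186992 310.52845528] [416 305  20  13 123] [295.39837398 173.79674797] [289 165  13  17 123]
tab centre [0.63275438 0.2422075  0.09269947] 0.0026532737248422915
```

View pics/c1.png

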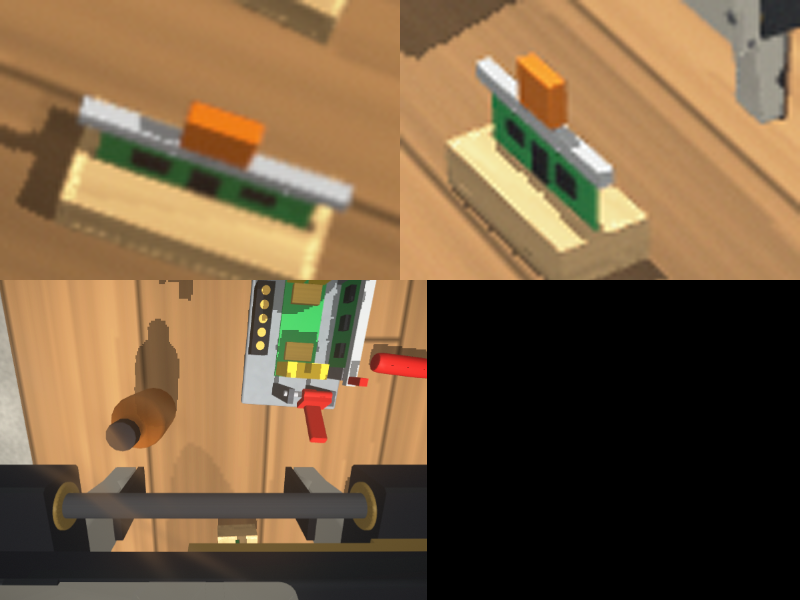

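The crop shows the bar's ends at scene pixels (391.5,305.5) and (457.5,327.5), and at side pixels (280.5,165.7) and (312,193). The wrist view shows the -y lever and the guides at the top.

```bash
python3 - <<'E'
from h import *
si=r.camera_info("scene");di=r.camera_info("side")
A,e=tri([ray(si,391.5,305.5),ray(di,312,193)]);B,f=tri([ray(si,457.5,327.5),ray(di,280.5,165.7)])
print(A,e,B,f,np.degrees(np.arctan2(*(B-A)[:2])),np.linalg.norm(B-A))
A,B=onz(si,391.5,305.5,.076),onz(si,457.5,327.5,.076);print(A,B,np.degrees(np.arctan2(*(B-A)[:2])))
w=r.camera_info("wrist");print(np.round(ray(w,320,240),3),np.round(np.array(w["view"]),3))
E
```

```text
[0.6394834  0.17728407 0.07574287] 0.0014536338416012782 [0.63202549 0.31090851 0.07542802] 0.0008151069937651126 -3.194503178276994 0.13383276935630914
[0.63838145 0.17822157 0.076     ] [0.63160439 0.31140232 0.076     ] -2.9130527836939573
[[ 0.675 -0.073  0.384]
 [ 0.003  0.278 -0.961]] [[-1.     0.     0.001  0.674]
 [-0.    -0.963 -0.269  0.033]
 [ 0.001 -0.269  0.963 -0.39 ]
 [ 0.     0.     0.     1.   ]]
```

Request:
jog_arm(deltas=[[[0.2,-0.8,4,0,0.054],[0.2,-0.8,4,0,0],[0.2,-0.8,4,0,0],[0.2,-0.8,4,-1.5,0],[0.2,-0.8,4,-2.5,0],[0.2,0,4.3,-2.5,0],[0.2,0,0,-2,0],[0.2,0,0,0,0]]], force=25)

```text
time_s: 1.15
tcp_pos: [0.6337, 0.2429, 0.1583]
eef_rot: [179.8, -0.1, -86.9]
contact_force: [0.3, -0.0, 0.7]
gripper_width: 0.0533
gripper_force: 0.0
```

```bash
python3 - <<'E'
from h import *
s=r.get_state(); print(s["tcp_pos"],s["eef_rot"])
W=r.capture("wrist");i=r.camera_info("wrist");cv2.imwrite("pics/w1.png",W)
O=([3,170,120],[15,255,255])
m,c,st=blob(W,*O,(150,150,500,480));print(c,st)
print(np.array([onz(i,*c,.106),proj(i,s["tcp_pos"])+(0,)]))
for n in("scene","side"):
    im=r.capture(n); cv2.imwrite(f"pics/{n}1.png",im)
S=cv2.imread("pics/scene1.png")[170:290,200:340];D=cv2.imread("pics/side1.png")[215:365,290:425]
f=lambda a,h:cv2.resize(a,(400,h),interpolation=cv2.INTER_CUBIC)
cv2.imwrite("pics/c2.png",np.hstack([cv2.resize(S,(490,420),interpolation=2),cv2.resize(D,(310,344),interpolation=2) if 0 else np.vstack([cv2.resize(D,(310,344),interpolation=2),np.zeros((76,310,3),np.uint8)])]))
E
```

```text
[0.63369347 0.24290093 0.15831587] [ 1.79784478e+02 -1.17219783e-01 -8.68669927e+01]
[315.00983607 268.09836066] [303 241  24  67 305]
[[6.37931231e-01 2.40203033e-01 1.06000000e-01]
 [3.23877549e+02 3.22524240e+02 0.00000000e+00]]
```

View pics/w1.png

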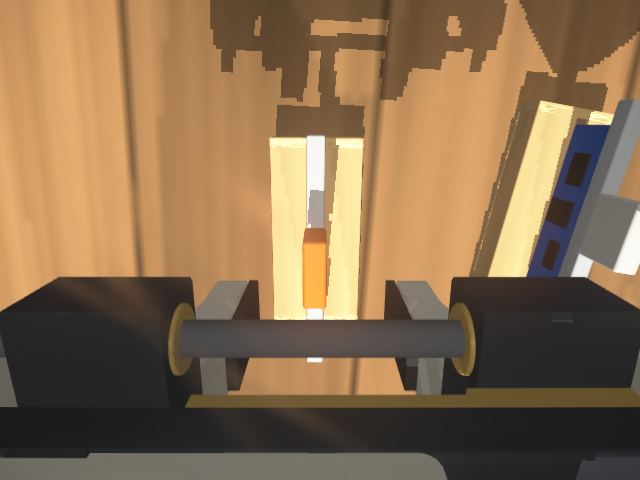

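View pics/c2.png

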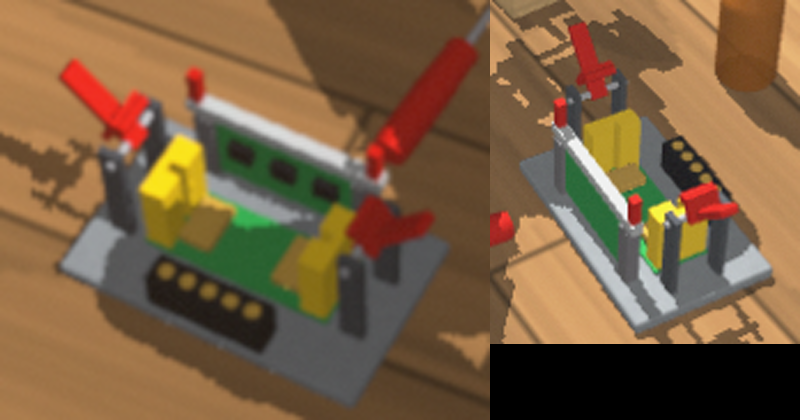

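The tab stands between the fingers in the wrist view (column 315, fingers' middle 322). The crop shows the rack: base corners in the scene crop at (60,268), (352,405) and (448,242). The open levers are the red ones.

```bash
python3 - <<'E'
from h import *
si=r.camera_info("scene");di=r.camera_info("side")
s=lambda x,y:(200+x/3.5,170+y/3.5); d=lambda x,y:(290+(x-490)/2.296,215+y/2.293)
P={}
for n,q,i in[("+-",s(60,268),si),("++",s(352,405),si),("-+",s(448,242),si),("-+d",d(520,160),di),("--d",d(640,332),di),("+-d",d(772,270),di)]:
    P[n]=onz(i,*q,.012)[:2];print(n,P[n])
for a,b in(("+-","-+"),("-+d","+-d")):print("centre",(P[a]+P[b])/2)
for a,b in(("+-","++"),("--d","-+d")):
    v=P[b]-P[a];print("yaw",np.degrees(np.arctan2(-v[0],v[1])),np.linalg.norm(v))
E
```

```text
+- [ 0.62567331 -0.22366852]
++ [ 0.63928581 -0.01687332]
-+ [ 0.50938261 -0.01014439]
-+d [ 0.50964174 -0.00904916]
--d [ 0.49418089 -0.22338116]
+-d [ 0.62073742 -0.2267343 ]
centre [ 0.56752796 -0.11690646]
centre [ 0.56518958 -0.11789173]
yaw -3.766117402036984 0.20724274635405548
yaw -4.125886845053195 0.2148889088462148
```

Request:
jog_arm(deltas=[[[0.2,0,0,4,0],[0.2,-1.1,-4.7,4,-0.062],[0.2,-1.1,-4.7,4,-0.062],[0.2,-1.1,-4.7,3,0],[0.2,-1.1,-4.7,2.5,0],[0.2,-1.1,-4.7,1.5,0],[0.2,-1.2,-4.8,0,0],[0.2,0,-5,0,0]]])

```text
time_s: 2.3
tcp_pos: [0.5671, -0.0918, 0.3529]
eef_rot: [-179.8, 0.0, -94.0]
contact_force: [0.6, 0.6, -0.5]
gripper_width: 0.0527
gripper_force: 0.0
```

Request:
jog_arm(deltas=[[[0.2,0,0,0,0],[0.2,0,0,0,0]]])

```text
time_s: 2.55
tcp_pos: [0.5679, -0.0903, 0.3513]
eef_rot: [-179.9, 0.0, -94.1]
contact_force: [0.4, -0.1, 1.3]
gripper_width: 0.0524
gripper_force: 0.0
```

```bash
python3 - <<'E'
from h import *
W=r.capture("wrist");i=r.camera_info("wrist");cv2.imwrite("pics/w2.png",W);np.save("w2.npy",np.array(i["view"]))
print(i["fx"],i["k1"],i["cx"],i["cy"])
q=[proj(i,p) for p in([.566,-.172,.07],[.566,-.062,.07])];print(q)
c=np.mean(q,0).astype(int); y0=max(0,c[1]-150)
cv2.imwrite("pics/c3.png",cv2.resize(W[y0:y0+300,c[0]-200:c[0]+200],None,fx=2,fy=2,interpolation=2));print(c[0]-200,y0)
E
```

```text
408.77024098006973 -0.005074732908168366 321.46418159985626 236.23468336265142
[(np.float64(318.1448951780669), np.float64(112.41963650463158)), (np.float64(325.71645029529986), np.float64(220.8671664412249))]
121 16
```

View pics/c3.png

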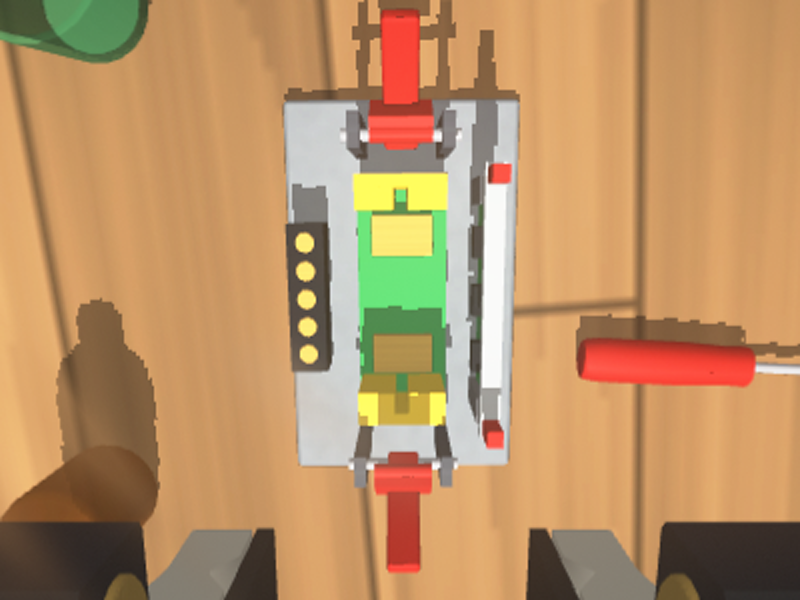

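The wrist view shows both guides. In the crop the grooves sit at about (401,200) and (402,400), the open levers at (401,57) and (403,520), and the base edges at x 285–518 (top) and 300–508 (bottom). Next I'll measure the yellow edges and the levers precisely.

```bash
python3 - <<'E'
from h import *
i=r.camera_info("wrist");i["view"]=np.load("w2.npy");W=cv2.imread("pics/w2.png");H=cv2.cvtColor(W,cv2.COLOR_BGR2HSV)
Y=cv2.inRange(H,np.array([24,150,60]),np.array([33,255,255]))
pts={}
for nm,rows in(("-y",range(104,120)),("+y",range(203,228))):
    mids=[]
    for v in rows:
        x=np.flatnonzero(Y[v,290:355])+290
        if len(x)<8: continue
        seg=Y[v,x[0]:x[-1]+1]; g=np.flatnonzero(seg==0)+x[0]
        print(nm,v,x[0],x[-1],"gap",(g[0],g[-1]) if len(g) else None, np.round(onz(i,(x[0]+x[-1])/2,v,.07)[:2],4))
q=lambda x,y:(121+x/2,16+y/2)
for n,p in(("base -y ",((285,99),(519,95))),("base +y",((299,466),(508,464)))):
    print(n,[np.round(onz(i,*q(*k),.012)[:2],4) for k in p])
for n,a in(("tipR",(401,12)),("tipL",(403,571))): print(n,onz(i,*q(*a),.13))
E
```

```text
-y 104 298 343 gap None [ 0.5631 -0.1797]
-y 105 298 343 gap None [ 0.5632 -0.1788]
-y 106 298 343 gap None [ 0.5633 -0.1779]
-y 107 298 343 gap None [ 0.5633 -0.1769]
-y 108 298 343 gap None [ 0.5634 -0.176 ]
-y 109 298 343 gap None [ 0.5635 -0.175 ]
-y 110 298 343 gap (np.int64(324), np.int64(324)) [ 0.5635 -0.1741]
-y 111 298 343 gap (np.int64(318), np.int64(323)) [ 0.5636 -0.1732]
-y 112 298 343 gap (np.int64(318), np.int64(323)) [ 0.5637 -0.1722]
-y 113 298 343 gap (np.int64(318), np.int64(323)) [ 0.5637 -0.1713]
-y 114 298 343 gap (np.int64(318), np.int64(323)) [ 0.5638 -0.1703]
-y 115 298 343 gap (np.int64(318), np.int64(324)) [ 0.5639 -0.1694]
-y 116 298 343 gap (np.int64(318), np.int64(324)) [ 0.5639 -0.1685]
-y 117 298 343 gap (np.int64(318), np.int64(323)) [ 0.564  -0.1675]
-y 118 298 343 gap (np.int64(318), np.int64(323)) [ 0.5641 -0.1666]
-y 119 298 343 gap (np.int64(318), np.int64(323)) [ 0.5641 -0.1656]
+y 212 327 342 gap (np.int64(330), np.int64(335)) [ 0.5562 -0.0709]
+y 213 300 343 gap (np.int64(310), np.int64(335)) [ 0.5698 -0.0708]
+y 214 300 343 gap (np.int64(310
[... 429 characters left out ...]
.5704 -0.0633]
+y 221 301 342 gap (np.int64(310), np.int64(335)) [ 0.5705 -0.0622]
+y 222 301 342 gap (np.int64(310), np.int64(335)) [ 0.5705 -0.0611]
+y 223 301 342 gap (np.int64(310), np.int64(335)) [ 0.5706 -0.06  ]
+y 224 305 341 gap (np.int64(310), np.int64(335)) [ 0.5691 -0.0588]
+y 225 305 341 gap (np.int64(310), np.int64(335)) [ 0.5692 -0.0577]
+y 226 305 341 gap (np.int64(310), np.int64(335)) [ 0.5693 -0.0566]
+y 227 305 341 gap (np.int64(310), np.int64(335)) [ 0.5693 -0.0555]
base -y  [array([ 0.6223, -0.2263]), array([ 0.4951, -0.2193])]
base +y [array([ 0.6364, -0.0175]), array([ 0.5086, -0.0098])]
tipR [ 0.5578219  -0.23955345  0.13      ]
tipL [0.57398226 0.00260159 0.13      ]
```

Request:
jog_arm(deltas=[[[0.2,0,4,-3,0],[0.2,0,4,-3,0],[0.2,0,0,0,0]]])

```text
time_s: 2.98
tcp_pos: [0.5669, -0.0067, 0.288]
eef_rot: [179.8, -0.0, -93.8]
contact_force: [0.0, -0.0, -0.1]
gripper_width: 0.0527
gripper_force: 0.0
```

```bash
python3 - <<'E'
from h import *
W=r.capture("wrist");i=r.camera_info("wrist");cv2.imwrite("pics/w3.png",W);np.save("w3.npy",np.array(i["view"]))
q=[proj(i,p) for p in([.566,-.172,.07],[.566,-.062,.07])];print(q)
H=cv2.cvtColor(W,cv2.COLOR_BGR2HSV)
Y=cv2.inRange(H,np.array([24,150,60]),np.array([33,255,255]))
n,l,s,c=cv2.connectedComponentsWithStats(Y)
for k in range(1,n):
    if s[k,4]>60: print(s[k],c[k])
for (u,v) in q:
  for vv in range(int(v)-16,int(v)+18,2):
    if 0<=vv<480:
        x=np.flatnonzero(Y[vv]);print(vv,x[:1],x[-1:],len(x))
E
```

```text
[(np.float64(309.4976209423899), np.float64(2.705985635531107)), (np.float64(319.0094567593616), np.float64(145.19440421581007))]
[309   0  32  27 614] [325.48045603  12.59934853]
[287   2  22  25 353] [299.16713881  14.52691218]
[286 132  12  21 214] [291.89252336 141.11214953]
[330 132  10  21 177] [333.89830508 141.18644068]
0 [309] [314] 6
2 [303] [322] 17
4 [293] [340] 44
6 [293] [340] 45
8 [293] [340] 45
10 [293] [339] 44
12 [292] [339] 43
14 [292] [339] 40
16 [293] [339] 39
18 [294] [338] 37
129 [] [] 0
131 [] [] 0
133 [286] [339] 28
135 [286] [339] 21
137 [286] [338] 21
139 [286] [338] 21
141 [286] [338] 21
143 [286] [338] 27
145 [286] [338] 21
147 [287] [336] 15
149 [291] [336] 14
151 [291] [336] 14
153 [] [] 0
155 [] [] 0
157 [] [] 0
159 [] [] 0
161 [] [] 0
```

```bash
python3 - <<'E'
from h import *
i=r.camera_info("wrist");W=cv2.imread("pics/w3.png")
i3=dict(i,view=np.load("w3.npy"));i2=dict(i,view=np.load("w2.npy"))
for u,v in((316.5,6),(316,12),(312.5,136),(312.3,143)): print(onz(i3,u,v,.07))
# height check: left/right edges of guide tops seen in both views
print("height +y", [tri([ray(i2,u2,212.5),ray(i3,u3,132.5)]) for u2,u3 in((300,286),(343.5,339))])
print("height +y outer", [tri([ray(i2,u2,228),ray(i3,u3,152.5)]) for u2,u3 in((305,291),(341.5,336.5))])
E
```

```text
[ 0.56066141 -0.16930573  0.07      ]
[ 0.56135421 -0.1650677   0.07      ]
[ 0.57101988 -0.07002485  0.07      ]
[ 0.57161279 -0.06421805  0.07      ]
height +y [(array([ 0.5922069 , -0.07459066,  0.07805371]), np.float64(0.0004360201349455902)), (array([ 0.54786509, -0.07162267,  0.0785971 ]), np.float64(0.0007841146722929753))]
height +y outer [(array([ 0.58881618, -0.05817917,  0.07980618]), np.float64(0.0009524263175617024)), (array([ 0.55088736, -0.05551191,  0.0793338 ]), np.float64(0.000785962468550085))]
```

Request:
jog_arm(deltas=[[[0.2,1.2,4.2,-1,0.062],[0.2,1.2,4.2,-2,0.062],[0.2,1.2,4.2,-2,0],[0.2,1.2,4.2,-2,0],[0.2,1.1,4.1,-3,0],[0.2,1.1,4.1,-3,0],[0.2,0,0,0,0],[0.2,0,0,0,0]]])

```text
time_s: 4.03
tcp_pos: [0.6386, 0.2404, 0.1611]
eef_rot: [-180.0, -0.0, -86.9]
contact_force: [0.9, -0.2, 0.4]
gripper_width: 0.0529
gripper_force: 0.0
```

```bash
python3 - <<'E'
from h import *
s=r.get_state();W=r.capture("wrist");i=r.camera_info("wrist");cv2.imwrite("pics/w4.png",W)
m,c,st=blob(W,[3,170,120],[15,255,255],(150,150,500,480));print(s["tcp_pos"],c,st)
print(onz(i,c[0],st[1]+1,.106),onz(i,c[0],c[1],.106)); print(onz(i,st[0],st[1]+1,.106)-onz(i,st[0]+st[2],st[1]+1,.106))
W1=cv2.imread("pics/w1.png")
E
```

```text
[0.63855678 0.24044245 0.16107005] [325.3757764  264.05900621] [313 232  23  78 322]
[0.63793758 0.2195888  0.106     ] [0.63702012 0.23579912 0.106     ]
[0.01134117 0.00061828 0.        ]
```

Request:
jog_arm(deltas=[[[0.2,-0.15,0.3,-2,0],[0.2,0,0,-2,0],[0.2,0,0,-1.5,0],[0.2,0,0,-0.6,0],[-0.7,0,0,0,0],[-0.9,0,0,0,0],[-0.9,0,0,0,0],[-0.9,0,0,0,0]]], force=20)

```text
time_s: 5.08
tcp_pos: [0.6367, 0.2434, 0.0997]
eef_rot: [-180.0, 0.0, -86.9]
contact_force: [0.5, 0.6, -0.6]
gripper_width: 0.0185
gripper_force: 0.0
```

Request:
jog_arm(deltas=[[[-1,0,0,0,0],[-1,0,0,0,0]]], force=25)

```text
time_s: 5.32
tcp_pos: [0.6366, 0.2434, 0.0995]
eef_rot: [-180.0, 0.0, -86.9]
contact_force: [0.6, 0.7, 1.4]
gripper_width: 0.0118
gripper_force: 25.0
```

Request:
jog_arm(deltas=[[[-1,0,0,0.5,0],[-1,0,0,1.5,0],[-1,0,0,2,0],[-1,0,0,3,0],[-1,0,0,3.5,0],[-1,0,0,3.5,0],[-1,0,0,2,0],[-1,0,0,1,0]]])

```text
time_s: 6.32
tcp_pos: [0.6366, 0.2433, 0.2717]
eef_rot: [-179.9, 0.1, -86.9]
contact_force: [-0.1, -0.4, -0.9]
gripper_width: 0.0116
gripper_force: 25.0
```

Request:
jog_arm(deltas=[[[-1,-0.5,-3,0,-0.03],[-1,-1,-5,0,-0.03],[-1,-1.2,-6,0,-0.03],[-1,-1.2,-6,0,-0.031],[-1,-1.2,-6,0,0],[-1,-1.2,-5.5,0,0],[-1,-0.7,-4.6,0,0],[-1,0,0,0,0]]])

```text
time_s: 7.32
tcp_pos: [0.5645, -0.1212, 0.2687]
eef_rot: [179.9, -0.0, -94.1]
contact_force: [-0.1, -0.3, -1.5]
gripper_width: 0.0121
gripper_force: 25.0
```

```bash
python3 - <<'E'
from h import *
s=r.get_state();print(s["tcp_pos"],s["eef_rot"],s["contact_force"],s["gripper_width"])
W=r.capture("wrist");i=r.camera_info("wrist");cv2.imwrite("pics/w5.png",W)
S=r.capture("scene");D=r.capture("side");cv2.imwrite("pics/scene5.png",S);cv2.imwrite("pics/side5.png",D)
for n,im in(("scene",S),("side",D)):
    print(n,proj(r.camera_info(n),s["tcp_pos"]),proj(r.camera_info(n),[.567,-.118,.07]))
o=np.zeros((580,800,3),np.uint8)
o[:330,:440]=cv2.resize(W,(440,330));o[:360,440:]=cv2.resize(D[180:360,280:460],(360,360))
o[330:580,:440]=cv2.resize(S[130:290,160:440],(440,250));cv2.imwrite("pics/c5.png",o)
E
```

```text
[ 0.56447931 -0.1211818   0.26873358] [ 1.79897214e+02 -1.89490821e-02 -9.41184651e+01] [-0.06380244 -0.2695479  -1.49270956] 0.012108735344932715
scene (np.float64(263.8819765620926), np.float64(166.28676794254497)) (np.float64(270.8016583940912), np.float64(227.7580293439258))
side (np.float64(361.74677711130033), np.float64(202.78112625800964)) (np.float64(357.778906814181), np.float64(286.378598935709))
```

View pics/c5.png

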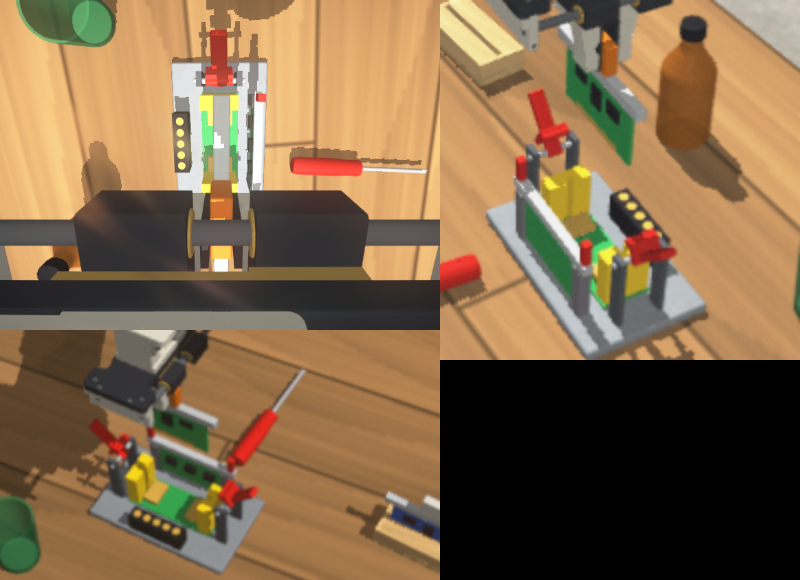

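The card hangs straight from the gripper over the rack, and the stand is empty. Next I'll hover just above the guides and feel.

Request:
jog_arm(deltas=[[[-1,0.25,0.3,-1.5,0],[-1,0,0,-2.5,0],[-1,0,0,-2.5,0],[-1,0,0,-2,0],[-1,0,0,-1,0],[-1,0,0,0,0],[-1,0,0,0,0]]])

```text
time_s: 8.35
tcp_pos: [0.5696, -0.1145, 0.175]
eef_rot: [-179.9, -0.0, -93.8]
contact_force: [0.8, -1.0, -1.4]
gripper_width: 0.0117
gripper_force: 25.0
```

```bash
python3 - <<'E'
from h import *
s=r.get_state();print(s["tcp_pos"],s["eef_rot"],s["contact_force"],s["moment"])
W=r.capture("wrist");i=r.camera_info("wrist");cv2.imwrite("pics/w6.png",W)
S=r.capture("scene");D=r.capture("side")
print(proj(i,[.567,-.118,.07]))
o=np.zeros((600,800,3),np.uint8)
o[:400,:400]=cv2.resize(W[0:300,170:470],(400,400),interpolation=2);o[:400,400:]=cv2.resize(D[220:360,290:430],(400,400),interpolation=2)
o[400:,:400]=cv2.resize(S[170:270,200:400],(400,200))
cv2.imwrite("pics/c6.png",o)
E
```

```text
[ 0.56959706 -0.11448186  0.17496941] [-1.79940013e+02 -1.75733059e-03 -9.38087528e+01] [ 0.8421553  -0.98215575 -1.35891225] [-0.03018194  0.00473857  0.00529376]
(np.float64(325.73066129111663), np.float64(238.26869333622048))
```

View pics/c6.png

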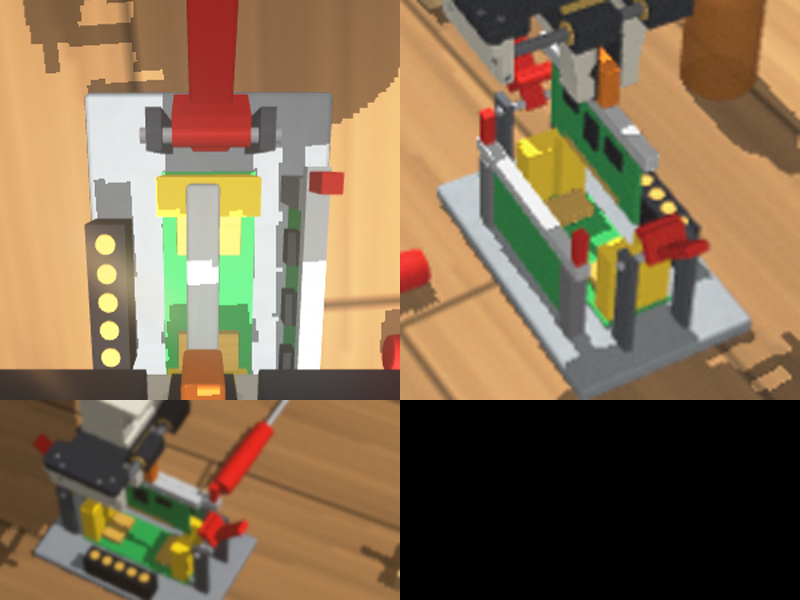

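The wrist crop shows the bar (x≈203) about 5 px to the +x side of the guide's middle (x≈209), so the card must go about 2.7 mm toward -x and 3.5 mm toward -y.

Request:
jog_arm(deltas=[[[-1,-0.27,-0.35,0,0],[-1,0,0,-0.6,0],[-1,0,0,0,0],[-1,0,0,0,0]]])

```text
time_s: 9.0
tcp_pos: [0.5663, -0.1183, 0.1682]
eef_rot: [180.0, -0.0, -93.8]
contact_force: [-0.0, -0.1, -1.9]
gripper_width: 0.0121
gripper_force: 25.0
```

```bash
python3 - <<'E'
from h import *
s=r.get_state();t=s["tcp_pos"];print(t,s["eef_rot"],s["contact_force"],s["moment"])
W=r.capture("wrist");i=r.camera_info("wrist");cv2.imwrite("pics/w7.png",W)
H=cv2.cvtColor(W,cv2.COLOR_BGR2HSV);zb=t[2]-.0935+.070
u0,v0=map(int,proj(i,[t[0]-.005,t[1]-.068,zb]));print("expected bar end",u0,v0)
G=cv2.inRange(H,np.array([0,0,90]),np.array([179,60,255]))
for v in range(v0-8,v0+30,3):
    x=np.flatnonzero(G[v,u0-20:u0+20])+u0-20; Yr=np.flatnonzero(cv2.inRange(H[v:v+1,u0-60:u0+60],np.array([22,150,60]),np.array([33,255,255]))[0])+u0-60
    print(v,x[:1],x[-1:],len(x),"yellow",Yr[:1],Yr[-1:], "bar",onz(i,(x[0]+x[-1])/2,v,zb)[:2] if len(x) else "", "guide",onz(i,(Yr[0]+Yr[-1])/2,v,.07)[:2] if len(Yr) else "")
E
```

```text
[ 0.56633419 -0.11830654  0.1682231 ] [ 1.79989026e+02 -4.68682245e-03 -9.38444160e+01] [-6.85218958e-05 -1.43486176e-01 -1.91910100e+00] [ 0.00311909 -0.01823614 -0.03701723]
expected bar end 322 135
127 [302] [341] 40 yellow [] [] bar [ 0.56168786 -0.1894583 ] guide 
130 [302] [341] 40 yellow [] [] bar [ 0.56176283 -0.18834242] guide 
133 [302] [341] 40 yellow [] [] bar [ 0.5618381  -0.18722233] guide 
136 [] [] 0 yellow [] [] bar  guide 
139 [310] [333] 24 yellow [284] [357] bar [ 0.56198948 -0.18496943] guide [ 0.56276237 -0.1821269 ]
142 [310] [334] 25 yellow [284] [360] bar [ 0.56187177 -0.18382353] guide [ 0.56202609 -0.18041702]
145 [310] [334] 25 yellow [285] [360] bar [ 0.56194781 -0.18268632] guide [ 0.56185369 -0.17873872]
148 [310] [334] 25 yellow [285] [360] bar [ 0.56202414 -0.18154476] guide [ 0.56196451 -0.1770731 ]
151 [310] [334] 25 yellow [285] [360] bar [ 0.56210076 -0.18039884] guide [ 0.56207576 -0.17540109]
154 [310] [334] 25 yellow [285] [360] bar [ 0.56217767 -0.17924853] guide [ 0.56218744 -0.17372268]
157 [310] [334] 25 yellow [285] [360] bar [ 0.56225489 -0.17809379] guide [ 0.56229955 -0.17203781]
160 [310] [334] 25 yellow [286] [360] bar [ 0.56233239 -0.1769346 ] guide [ 0.562126   -0.17032723]
163 [310] [334] 25 yellow [286] [360] bar [ 0.5624102  -0.17577094] guide [ 0.56223841 -0.16862931]
```

Request:
jog_arm(deltas=[[[-1,-0.03,0,-0.15,0],[-1,0,0,-0.15,0],[-1,0,0,-0.15,0],[-1,0,0,-0.15,0],[-1,0,0,-0.15,0],[-1,0,0,-0.1,0],[-1,0,0,0,0]]])

```text
time_s: 9.93
tcp_pos: [0.566, -0.1182, 0.1597]
eef_rot: [180.0, -0.0, -93.8]
contact_force: [0.6, -0.8, -1.5]
gripper_width: 0.0115
gripper_force: 25.0
```

Request:
jog_arm(deltas=[[[-1,0,0,-0.15,0],[-1,0,0,-0.15,0],[-1,0,0,-0.15,0],[-1,0,0,-0.15,0],[-1,0,0,-0.15,0],[-1,0,0,-0.15,0],[-1,0,0,0,0]]])

```text
time_s: 10.8
tcp_pos: [0.5659, -0.1182, 0.1507]
eef_rot: [180.0, -0.0, -93.8]
contact_force: [0.1, 0.5, -1.4]
gripper_width: 0.012
gripper_force: 25.0
```

Request:
jog_arm(deltas=[[[-1,0,0,-0.3,0],[-1,0,0,-0.3,0],[-1,0,0,-0.3,0],[-1,0,0,-0.3,0],[-1,0,0,-0.3,0],[-1,0,0,-0.3,0],[-1,0,0,-0.3,0],[-1,0,0,0,0]]])

```text
time_s: 11.8
tcp_pos: [0.5659, -0.1183, 0.1295]
eef_rot: [180.0, -0.0, -93.8]
contact_force: [-0.9, -0.2, -1.8]
gripper_width: 0.0113
gripper_force: 25.0
```

Request:
jog_arm(deltas=[[[-1,0,0,-0.2,0],[-1,0,0,-0.2,0],[-1,0,0,-0.1,0],[-1,0,0,-0.1,0],[-1,0,0,0,0],[-1,0,0,0,0]]])

```text
time_s: 12.55
tcp_pos: [0.5661, -0.1183, 0.1239]
eef_rot: [-180.0, -0.0, -93.8]
contact_force: [0.3, 0.9, -0.8]
gripper_width: 0.0117
gripper_force: 25.0
```

Request:
jog_arm(deltas=[[[-1,0,0,-0.1,0],[-1,0,0,-0.1,0],[-1,0,0,-0.1,0],[-1,0,0,0,0],[-1,0,0,0,0]]])

```text
time_s: 13.18
tcp_pos: [0.5661, -0.1182, 0.1208]
eef_rot: [-180.0, -0.0, -93.8]
contact_force: [-0.6, -0.3, -1.4]
gripper_width: 0.0116
gripper_force: 25.0
```

```bash
python3 -c "
from h import *
s=r.get_state();print(s['tcp_pos'],s['contact_force'],s['moment'])"
```

```text
[ 0.56606991 -0.1182438   0.12083387] [-0.58353366 -0.25204717 -1.43317516] [0.0086608  0.04167223 0.02053457]
```

Request:
jog_arm(deltas=[[[-1,0,0,-0.1,0],[-1,0,0,0,0],[-1,0,0,-0.05,0],[-1,0,0,0,0]]])

```text
time_s: 13.68
tcp_pos: [0.5661, -0.1183, 0.1195]
eef_rot: [-180.0, -0.0, -93.8]
contact_force: [-0.5, 0.9, 0.8]
gripper_width: 0.0122
gripper_force: 25.0
```

Request:
jog_arm(deltas=[[[-1,0,0,-0.05,0],[-1,0,0,0,0]]])

```text
time_s: 13.92
tcp_pos: [0.5661, -0.1183, 0.1191]
eef_rot: [-180.0, -0.0, -93.8]
contact_force: [-0.5, -0.3, 3.1]
gripper_width: 0.0119
gripper_force: 25.0
```

Request:
jog_arm(deltas=[[[-0.7,0,0,0,0],[-0.4,0,0,0,0],[-0.3,0,0,0,0],[-0.3,0,0,1,0],[-0.3,0,0,2,0],[-0.3,0,0,4,0],[-0.3,0,4,4,0],[-0.3,0,4,0,0]]])

```text
time_s: 14.92
tcp_pos: [0.568, -0.0375, 0.2334]
eef_rot: [-179.6, 0.1, -93.9]
contact_force: [0.3, -0.4, -1.1]
gripper_width: 0.0304
gripper_force: 0.0
```

Request:
jog_arm(deltas=[[[-1,0,0,0,0],[-1,0,0,0,0],[-1,0,0,0,0]]])

```text
time_s: 15.3
tcp_pos: [0.5659, -0.0389, 0.2287]
eef_rot: [180.0, -0.0, -93.9]
contact_force: [0.6, -0.4, -0.0]
gripper_width: 0.0062
gripper_force: 0.0
```

```bash
python3 - <<'E'
from h import *
s=r.get_state();print(s["tcp_pos"],s["gripper_width"])
W=r.capture("wrist");i=r.camera_info("wrist");cv2.imwrite("pics/w8.png",W);np.save("w8.npy",np.array(i["view"]))
S=r.capture("scene");D=r.capture("side");cv2.imwrite("pics/scene8.png",S);cv2.imwrite("pics/side8.png",D)
o=np.zeros((600,800,3),np.uint8)
o[:300,:400]=cv2.resize(W,(400,300));o[:400,400:]=cv2.resize(D[220:360,290:430],(400,400),interpolation=2)
o[300:,:400]=cv2.resize(S[160:280,190:350],(400,300),interpolation=2)
cv2.imwrite("pics/c8.png",o)
E
```

```text
[ 0.56591475 -0.03888498  0.22874332] 0.006186182968005205
```

View pics/c8.png

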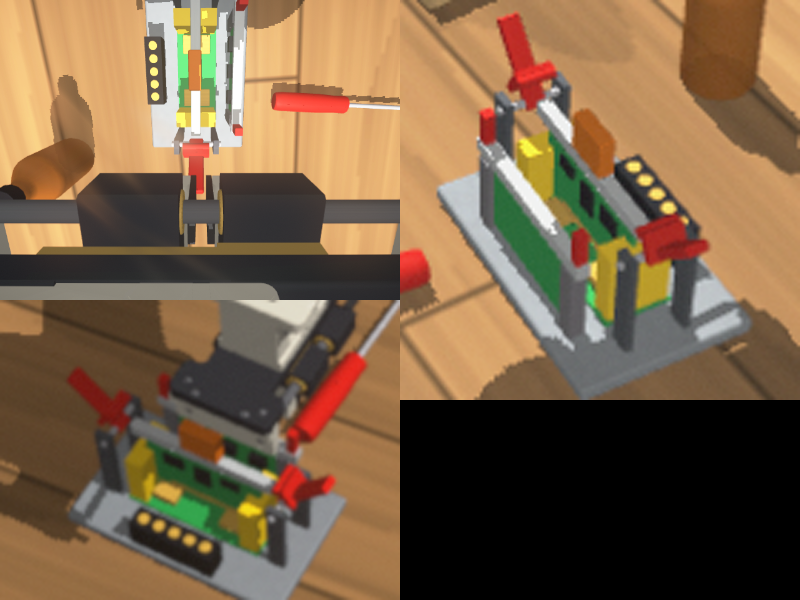

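The card stands between the guides with its tab free, and both levers are still open. Now the left (+y) lever, with closed fingers on its outer side.

Request:
jog_arm(deltas=[[[-1,0.5,3.5,0,0],[-1,0.5,3.6,0,0],[-1,0,0,-2,0],[-1,0,0,-3,0],[-1,0,0,-2.5,0],[-1,0,0,-1.6,0],[-1,0,0,0,0],[-1,0,0,0,0]]])

```text
time_s: 16.45
tcp_pos: [0.5767, 0.0328, 0.1387]
eef_rot: [-179.9, 0.0, -93.8]
contact_force: [-0.5, -0.2, 0.1]
gripper_width: 0.0002
gripper_force: 0.0
```

```bash
python3 - <<'E'
from h import *
s=r.get_state();print(s["tcp_pos"],s["contact_force"],s["gripper_width"])
D=r.capture("side");S=r.capture("scene")
cv2.imwrite("pics/c9.png",np.hstack([cv2.resize(D[180:330,290:440],(400,400),interpolation=2),cv2.resize(S[140:290,190:340],(400,400),interpolation=2)]))
i=r.camera_info("side");print("flask",onz(i,402,248,0))
E
```

```text
[0.57671771 0.03277695 0.13870865] [-0.4548876  -0.1646901   0.06323668] 0.00022010667280550195
flask [ 0.75697905 -0.01202893  0.        ]
```

View pics/c9.png

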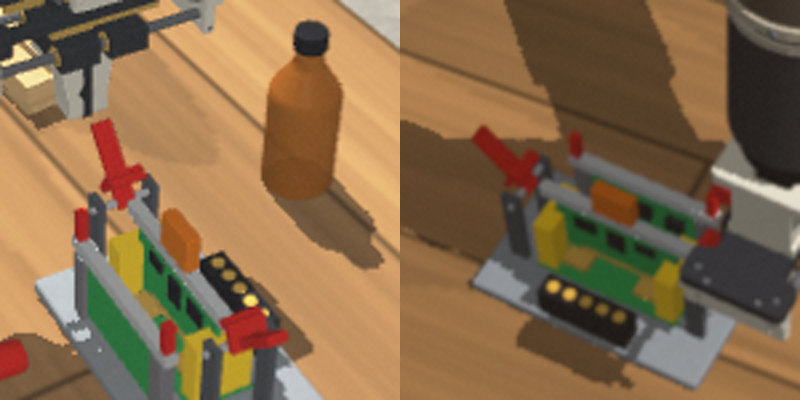

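Request:
jog_arm(deltas=[[[-1,-0.04,-0.5,0,0],[-1,-0.04,-0.5,0,0],[-1,-0.03,-0.4,0,0],[-1,-0.03,-0.4,0,0],[-1,-0.03,-0.4,0,0],[-1,0,0,0,0]]])

```text
time_s: 17.3
tcp_pos: [0.5753, 0.0127, 0.1388]
eef_rot: [-179.9, 0.2, -93.8]
contact_force: [-3.0, 11.5, 7.1]
gripper_width: 0.0005
gripper_force: 5.6
```

Request:
jog_arm(deltas=[[[-1,-0.03,-0.4,0.15,0],[-1,-0.03,-0.4,0.15,0],[-1,-0.03,-0.4,0.15,0],[-1,-0.03,-0.4,0.15,0],[-1,0,0,0,0]]])

```text
time_s: 17.92
tcp_pos: [0.5751, -0.0039, 0.1454]
eef_rot: [-179.7, 0.1, -93.8]
contact_force: [1.1, 7.0, 4.9]
gripper_width: 0.0007
gripper_force: 3.4
```

Request:
jog_arm(deltas=[[[-1,-0.03,-0.4,0.2,0],[-1,-0.03,-0.4,0.2,0],[-1,-0.02,-0.3,0.2,0],[-1,-0.02,-0.3,0.1,0],[-1,-0.02,-0.3,0.1,0],[-1,0,0,0,0]]])

```text
time_s: 18.68
tcp_pos: [0.572, -0.0222, 0.1517]
eef_rot: [-180.0, 0.0, -93.9]
contact_force: [1.9, 3.6, -1.9]
gripper_width: 0.0003
gripper_force: 1.9
```

Request:
jog_arm(deltas=[[[-1,-0.02,-0.3,0.1,0],[-1,-0.02,-0.3,0,0],[-1,-0.02,-0.3,0,0],[-1,0,0,0,0]]])

```text
time_s: 19.18
tcp_pos: [0.5712, -0.0309, 0.1525]
eef_rot: [180.0, 0.0, -93.8]
contact_force: [2.1, 5.1, -2.8]
gripper_width: 0.0005
gripper_force: 2.5
```

Request:
jog_arm(deltas=[[[-1,-0.02,-0.25,0,0],[-1,-0.01,-0.2,0,0],[-1,-0.01,-0.15,0,0],[-1,0,0,0,0]]])

```text
time_s: 19.68
tcp_pos: [0.5707, -0.0365, 0.1524]
eef_rot: [180.0, 0.1, -93.8]
contact_force: [1.2, 7.3, -2.9]
gripper_width: 0.0002
gripper_force: 3.2
```

Request:
jog_arm(deltas=[[[-1,-0.01,-0.15,0,0],[-1,-0.01,-0.1,0,0],[-1,0,0,0,0]]])

```text
time_s: 20.05
tcp_pos: [0.5705, -0.0388, 0.1524]
eef_rot: [180.0, 0.1, -93.8]
contact_force: [1.4, 8.3, -3.1]
gripper_width: 0.0001
gripper_force: 3.5
```

Request:
jog_arm(deltas=[[[-1,-0.01,-0.1,0,0],[-1,0,-0.1,0,0],[-1,0,0,0,0]]])

```text
time_s: 20.42
tcp_pos: [0.5704, -0.0407, 0.1523]
eef_rot: [180.0, 0.1, -93.8]
contact_force: [1.6, 8.9, -2.9]
gripper_width: 0.0005
gripper_force: 3.7
```

Request:
jog_arm(deltas=[[[-1,0,-0.1,0,0],[-1,0,0,0,0]]])

```text
time_s: 20.68
tcp_pos: [0.5703, -0.0416, 0.1523]
eef_rot: [180.0, 0.1, -93.8]
contact_force: [1.0, 10.0, -1.9]
gripper_width: 0.0006
gripper_force: 3.9
```

Request:
jog_arm(deltas=[[[-1,0,-0.1,0,0],[-1,0,0,0,0]]])

```text
time_s: 20.92
tcp_pos: [0.5704, -0.042, 0.1522]
eef_rot: [180.0, 0.1, -93.9]
contact_force: [-0.4, 13.3, -2.5]
gripper_width: 0.0005
gripper_force: 5.4
```

Request:
jog_arm(deltas=[[[-1,0,-0.1,0,0],[-1,0,0,0,0],[-1,0,0,0,0]]])

```text
time_s: 21.3
tcp_pos: [0.5704, -0.0423, 0.1522]
eef_rot: [180.0, 0.2, -93.8]
contact_force: [-0.3, 16.5, -2.3]
gripper_width: 0.0006
gripper_force: 7.0
```

Request:
jog_arm(deltas=[[[-1,0.05,1,0,0],[-1,0.1,1.5,1,0],[-1,0,0,3,0],[-1,0,0,4,0],[-1,0,0,3,0],[-1,-0.3,-5,0,0],[-1,-0.3,-5,0,0],[-1,-0.3,-5,0,0]]])

```text
time_s: 22.3
tcp_pos: [0.5629, -0.171, 0.264]
eef_rot: [-180.0, -0.0, -93.8]
contact_force: [0.8, 0.0, -0.4]
gripper_width: 0.0007
gripper_force: 0.0
```

Request:
jog_arm(deltas=[[[-1,-0.3,-5,0,0],[-1,-0.35,-5,0,0],[-1,0,0,0,0],[-1,0,0,0,0]]])

```text
time_s: 22.8
tcp_pos: [0.5564, -0.2698, 0.2632]
eef_rot: [180.0, -0.0, -93.9]
contact_force: [0.4, -1.0, -0.3]
gripper_width: 0.0005
gripper_force: 0.0
```

```bash
python3 - <<'E'
from h import *
s=r.get_state();print(s["tcp_pos"],s["eef_rot"])
D=r.capture("side");S=r.capture("scene");cv2.imwrite("pics/side10.png",D);cv2.imwrite("pics/scene10.png",S)
R=lambda x,y,z:np.array([.5658,-.118,0])+np.array([x*.9977+y*.0671,-x*.0671+y*.9977,z])
for n,im in(("side",D),("scene",S)):
    i=r.camera_info(n);H=cv2.cvtColor(im,cv2.COLOR_BGR2HSV)
    M=cv2.inRange(H,np.array([0,150,60]),np.array([4,255,255]))|cv2.inRange(H,np.array([172,150,60]),np.array([179,255,255]))
    q=R(0,0,.1);u,v=proj(i,q);k=np.zeros_like(M);k[int(v)-60:int(v)+50,int(u)-65:int(u)+70]=255
    N,l,st,c=cv2.connectedComponentsWithStats(M&k)
    for j in range(1,N):
        if st[j,4]>15:print(n,st[j],c[j].round(1))
    for y in(1,-1): 
        for a in(0,1.1): print(n,y,a,np.round(proj(i,R(0,y*(.08+.06*np.sin(a-.35)),.086+.06*np.cos(a-.35))),1))
i=r.camera_info("scene");print("tumbler",onz(i,170,275,0))
E
```

```text
[ 0.55639306 -0.26982281  0.26319318] [ 1.79983082e+02 -1.64209736e-02 -9.38926152e+01]
side [331 237  18  25 260] [340.  250.1]
side [318 258   5  12  56] [320.1 263.7]
side [373 294  25  18 260] [383.4 303.5]
side [350 300   6  13  61] [352.3 305.8]
side [292 308   8  14  93] [295.1 314. ]
side 1 0 [342.7 239. ]
side 1 1.1 [327.4 225.7]
side -1 0 [375.7 278.4]
side -1 1.1 [394.2 306.2]
scene [305 181  31  40 423] [319.9 199.9]
scene [218 187  25  26 232] [230.8 199.6]
scene [254 190   4   9  28] [255.7 193.5]
scene [292 217  17  24 234] [299.3 229.7]
scene 1 0 [294.9 218.7]
scene 1 1.1 [322.4 234.2]
scene -1 0 [243.9 196.3]
scene -1 1.1 [219.3 188.9]
tumbler [ 0.7251612  -0.28752756  0.        ]
```

Request:
jog_arm(deltas=[[[-1,0,0,-2.5,0],[-1,0,0,-3,0],[-1,0,0,-3,0],[-1,0,0,-2.5,0],[-1,0,0,-1.4,0],[-1,0,0,0,0]]])

```text
time_s: 23.65
tcp_pos: [0.5565, -0.269, 0.1383]
eef_rot: [179.9, 0.0, -93.8]
contact_force: [0.1, -0.0, 0.4]
gripper_width: 0.0003
gripper_force: 0.0
```

Request:
jog_arm(deltas=[[[-1,0.04,0.5,0,0],[-1,0.04,0.5,0,0],[-1,0.03,0.4,0,0],[-1,0.03,0.4,0,0],[-1,0.03,0.4,0,0],[-1,0,0,0,0]]])

```text
time_s: 24.4
tcp_pos: [0.5586, -0.2503, 0.1409]
eef_rot: [-179.9, -0.2, -93.8]
contact_force: [-3.2, -12.6, 6.7]
gripper_width: 0.0004
gripper_force: 6.3
```

Request:
jog_arm(deltas=[[[-1,0.03,0.4,0.15,0],[-1,0.03,0.4,0.15,0],[-1,0.03,0.4,0.15,0],[-1,0.03,0.4,0.15,0],[-1,0,0,0,0]]])

```text
time_s: 25.02
tcp_pos: [0.5605, -0.2334, 0.1469]
eef_rot: [-179.8, -0.2, -93.8]
contact_force: [0.2, -7.1, 4.9]
gripper_width: 0.0003
gripper_force: 3.9
```

Request:
jog_arm(deltas=[[[-1,0.03,0.4,0.2,0],[-1,0.03,0.4,0.2,0],[-1,0.02,0.3,0.1,0],[-1,0.02,0.3,0.1,0],[-1,0.02,0.3,0.1,0],[-1,0,0,0,0]]])

```text
time_s: 25.78
tcp_pos: [0.5614, -0.2152, 0.1524]
eef_rot: [-179.9, -0.0, -93.8]
contact_force: [1.4, -4.2, 1.4]
gripper_width: 0.0005
gripper_force: 1.8
```

Request:
jog_arm(deltas=[[[-1,0.02,0.3,0,0],[-1,0.02,0.3,0,0],[-1,0.02,0.3,0,0],[-1,0,0,0,0]]])

```text
time_s: 26.28
tcp_pos: [0.562, -0.2065, 0.1527]
eef_rot: [-179.9, -0.1, -93.8]
contact_force: [1.0, -5.6, 3.1]
gripper_width: 0.0005
gripper_force: 2.7
```

Request:
jog_arm(deltas=[[[-1,0.02,0.25,0,0],[-1,0.01,0.2,0,0],[-1,0.01,0.15,0,0],[-1,0,0,0,0]]])

```text
time_s: 26.78
tcp_pos: [0.5623, -0.2007, 0.1523]
eef_rot: [-179.9, -0.1, -93.8]
contact_force: [2.0, -6.2, -0.3]
gripper_width: 0.0003
gripper_force: 3.3
```

Request:
jog_arm(deltas=[[[-1,0.01,0.15,0,0],[-1,0.01,0.15,0,0],[-1,0,0,0,0]]])

```text
time_s: 27.15
tcp_pos: [0.5623, -0.1978, 0.152]
eef_rot: [-180.0, -0.1, -93.8]
contact_force: [1.6, -7.5, -1.1]
gripper_width: 0.0007
gripper_force: 3.4
```

Request:
jog_arm(deltas=[[[-1,0.01,0.1,0,0],[-1,0,0.1,0,0],[-1,0,0,0,0]]])

```text
time_s: 27.52
tcp_pos: [0.5623, -0.1959, 0.152]
eef_rot: [-180.0, -0.1, -93.8]
contact_force: [3.0, -8.5, -2.2]
gripper_width: 0.0004
gripper_force: 3.6
```

Request:
jog_arm(deltas=[[[-1,0.01,0.1,0,0],[-1,0,0,0,0]]])

```text
time_s: 27.78
tcp_pos: [0.5622, -0.195, 0.1519]
eef_rot: [-180.0, -0.1, -93.8]
contact_force: [2.9, -9.2, -2.2]
gripper_width: 0.0002
gripper_force: 3.7
```

Request:
jog_arm(deltas=[[[-1,0,0.1,0,0],[-1,0,0,0,0]]])

```text
time_s: 28.02
tcp_pos: [0.5622, -0.194, 0.1519]
eef_rot: [-180.0, -0.1, -93.8]
contact_force: [2.4, -9.9, -2.5]
gripper_width: 0.0002
gripper_force: 3.8
```

Request:
jog_arm(deltas=[[[-1,0,0.1,0,0],[-1,0,0,0,0]]])

```text
time_s: 28.28
tcp_pos: [0.5622, -0.1934, 0.152]
eef_rot: [-180.0, -0.1, -93.8]
contact_force: [1.8, -11.6, -1.7]
gripper_width: 0.0004
gripper_force: 4.6
```

Request:
jog_arm(deltas=[[[-1,0,0.1,0,0],[-1,0,0,0,0]]])

```text
time_s: 28.52
tcp_pos: [0.5621, -0.193, 0.152]
eef_rot: [180.0, -0.2, -93.8]
contact_force: [2.3, -14.1, -3.7]
gripper_width: 0.0005
gripper_force: 6.2
```

Request:
jog_arm(deltas=[[[-1,0,0.1,0,0],[-1,0,0,0,0]]])

```text
time_s: 28.78
tcp_pos: [0.5621, -0.1927, 0.152]
eef_rot: [180.0, -0.2, -93.8]
contact_force: [1.8, -19.0, -4.7]
gripper_width: -0.0
gripper_force: 7.7
```

Request:
jog_arm(deltas=[[[-1,-0.05,-1,0,0],[-1,-0.1,-1.5,1,0],[-1,0,-1,3,0],[-1,0,0,4,0],[-1,0,0,3,0],[-1,0,-4,2,0],[-1,0,0,0,0],[-1,0,0,0,0]]])

```text
time_s: 29.78
tcp_pos: [0.5602, -0.2648, 0.2817]
eef_rot: [180.0, 0.0, -93.9]
contact_force: [0.1, 0.1, -0.3]
gripper_width: 0.0003
gripper_force: 0.0
```

```bash
cat > chk.py <<'E'
from h import *
s=r.get_state();print(s["tcp_pos"],s["contact_force"])
R=lambda x,y,z:np.array([.5658,-.118,0])+np.array([x*.9977+y*.0671,-x*.0671+y*.9977,z])
O=([5,150,60],[15,255,255]);ims={};ray_=[]
for n in("side","scene"):
    im=r.capture(n);cv2.imwrite(f"pics/{n}12.png",im)
    i=r.camera_info(n);H=cv2.cvtColor(im,cv2.COLOR_BGR2HSV)
    M=cv2.inRange(H,np.array([0,150,60]),np.array([4,255,255]))|cv2.inRange(H,np.array([172,150,60]),np.array([179,255,255]))
    u,v=proj(i,R(0,0,.1));k=np.zeros_like(M);k[int(v)-60:int(v)+50,int(u)-65:int(u)+70]=255
    N,l,st,c=cv2.connectedComponentsWithStats(M&k)
    for j in range(1,N):
        if st[j,4]>15:print(n,st[j],c[j].round(1))
    for y in(1,-1):
        for a in(0,.15,.3): 
            f=a-.35;print(n,y,a,"end",np.round(proj(i,R(0,y*(.08+.065*np.sin(f)),.086+.065*np.cos(f))),1))
    u,v=proj(i,R(0.001,0,.107));m,c,st=blob(im,*O,(int(u)-25,int(v)-25,int(u)+25,int(v)+25))
    print("tab",c,st,[np.round(proj(i,R(.001,0,z)),1) for z in(.105,.111)]);ray_.append(ray(i,*c))
print(tri(ray_))
E
python3 chk.py
```

```text
[ 0.56022404 -0.26478786  0.28170237] [ 0.05009767  0.0630208  -0.33861875]
side [331 237  18  25 259] [340.  250.1]
side [318 258   5  12  56] [320.1 263.7]
side [367 277  20  35 360] [376.6 294.7]
side [350 300   6  13  60] [352.2 305.8]
side [292 308   8  14  92] [295.1 314. ]
side 1 0 end [343.2 237.6]
side 1 0.15 end [340.8 233.6]
side 1 0.3 end [338.3 230.2]
side -1 0 end [375.4 275.8]
side -1 0.15 end [378.3 278. ]
side -1 0.3 end [381.2 281. ]
tab [357.53571429 274.55952381] [350 263  16  22 168] [array([358.4, 272.9]), array([358.5, 270.5])]
scene [305 181  31  40 425] [319.9 199.9]
scene [254 190   4   9  28] [255.7 193.5]
scene [235 194  15  22 165] [242.4 205.6]
scene [292 217  17  24 233] [299.3 229.7]
scene 1 0 end [294.1 217. ]
scene 1 0.15 end [298.3 218. ]
scene 1 0.3 end [302.6 219.6]
scene -1 0 end [244.4 195.2]
scene -1 0.15 end [240.3 192.7]
scene -1 0.3 end [236.2 190.6]
tab [270.23557692 217.16346154] [261 209  19  17 208] [array([269.9, 218.2]), array([269.7, 216.6])]
(array([ 0.56360174, -0.11935036,  0.10359856]), np.float64(0.0004633778468880854))
```

```bash
python3 -c "
from plant import r
print(r.close_job())"
```

```text
the job is handed in; nothing more can be done
None
```

The job is handed in: the green card went into its guides and was released on the contacts, then I pushed both levers in until I felt their hard stops (about 30 s used). The final camera numbers matched shut levers and a card pressed home, and I never touched the spare card, glassware or screwdriver; no verdict came back.

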